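# Make up a sampling kit and a balance-check kit

## Robot

A 6-joint arm with a two-finger parallel gripper is mounted at the origin on the work surface. World frame = base frame: x ahead of the robot, y to its left, z up, the work surface at z = 0. Lengths are in m, angles in rad, forces in N, time in s.
With the tool pointing down it reaches from about 0.4 to 0.825 m from the base axis. Payload 7 kg.
Tool frame: the origin (TCP) lies on the centre line of the jaws, within the pads' length; the fingertips stand 25 mm ahead of it and the grasp point (between the pads) lies 6 mm ahead of it; z points along the fingers, y is the direction in which the jaws open and shut (so a half turn about z gives the same grasp; the last joint's range is limited). The gripper opens to 88 mm and grips with 3 to 60 N. Pads are 19 mm wide; open, the fingers measure 130 mm over their backs; the gripper's body (78 mm by 193 mm) begins 47 mm behind the grasp point.
Start: joints at [-1.022, 0.359, 0.012, 0, -1.224, -0.288], TCP at [0.174, -0.652, 0.223] pointing down, gripper open.
Joint ranges: [-3.07, 3.07], [-1.43, 2.12], [-1.02, 1.25], [-3.03, 1.67], [-3.05, -0], [-3.03, 3.03]. Speed limits (rad/s): [2.39, 2.39, 3.01, 3.14, 3.14, 3.14].

## Interface

Orientations are given as [roll, pitch, yaw] about the fixed x, y, z axes, in that order (R = Rz(yaw) Ry(pitch) Rx(roll)).
In Python, from station import * gives the robot as it stands. The module is installed in compiled form; this text tells all that it offers.
- The arm moves only by the tool step_arm, never from a script. Its argument "commands" is text: rows parted by semicolons, each of 6 numbers parted by spaces: the shift along the tool's x, y, z in mm, then the turn, a rotation vector about the tool's x, y, z in rad. A call has 1 to 8 rows; each row shifts and turns the commanded pose from where the row before left it, along the tool's axes as they then stand; what a row does not reach is not made up. A row lasts 1/8 s, in which the tool goes at most 62.5 mm and 10.7 degrees, less where a joint would pass 70% of its speed; a pose out of reach is approached as far as the arm can. A call is refused whole if a number of a shift passes 62.5 or a number of a turn 0.188, either way. A call with a gripper value outside its range is refused whole. "jaw" is the finger opening in mm, from 0 to 87.6, set as the call begins (left out, the last holds). The fingers move at their own pace and stop on an object; "grip_force" is the grip in N (left out, the last holds). Time passes only in rows, so rows that do not move let the fingers close. It gives the time, the measured TCP pose, the force and the opening at its end, in the units of the state.
- get_state(): the state, without advancing time (a new reading comes with each control period).
- grab_frame(name): name is "side" or "top" or "wrist"; returns a dict with "frame" (384x512x3 uint8, red, green, blue), "fovy" (degrees; the focal length in pixels is half the picture's height over the tangent of half this angle, whatever the lens; pixels are square), "cx", "cy" (the principal point, pixels), "k1" (the pictures are not rectified: a ray, as slopes to the right and down, at radius r is drawn at 1 + k1 r^2 times it, then the intrinsics apply), "rvec" (rotation vector, rad) and "tvec" (3), from world to camera coordinates, as OpenCV has them; the wrist camera has in their place "tool_from_camera" (4x4, takes a point from camera to tool coordinates, whose origin is the TCP and whose axes are the flange's). Camera axes: x right, y down, z forward; pixel columns grow to the right and rows downward; lengths in m; the calibration is good to about 2 mm. A picture is of the moment at which its call begins: read the wrist's pose just before it. There is no depth.
- job_done(): hands the job in, once; it reports no verdict.
Trained networks look in a picture, given as the dict that the camera call returned (one of the last four; its "shot" number tells which), for a name from the list of things; names that differ only in an ending like _2 or _b are one class to them, and where a whole thing is asked for, a point or a joint stands for the part that bears it (a point fixed in the world has none). Each returns a list of dicts, best first, with "conf" (0 to 1); they miss things now and then, are a little off and sometimes report something else, mostly with a low value. They report only what shows in the picture. A call takes as long as a camera call. They do not tell look-alikes from the thing itself.
- recognise(picture, name): "pixel" ([column, row] in pixels, amid what is visible of it).
The state is a dict: "t": time; "q": joint angles; "qd": joint speeds; "joint_efforts": joint torques, N m; "eef_pos": TCP position; "ee_rot": TCP orientation; "force": force on the tool from outside, world axes, zero at the start; "moment": the same for the moment, N m; "width": finger opening in m.
Only numpy, scipy, OpenCV 4.12 (cv2) and the standard library are available. Lean on these libraries where they do the work, as an engineer would, in place of code of your own. Each camera call takes 0.05 s, during which the arm holds its last target.

## Task

Make up two kits from the stock on the bench: put the brown glass bottle and the red-lidded jar in the blue tray, and the steel weight and the black-lidded white pot in the yellow tray, each standing upright in a bay of its own (either bay of its tray will do). Set each one down gently rather than dropping it, and leave the green-lidded jar, the brass weight and the beaker where they stand. Finish with everything released and at rest.

Things in the scene. Friction and masses are not known exactly. Their poses are not given: they have to be found in the camera images.
- tray_blue: Blue plastic kit tray, fixed to the bench: outside 84 (its x) x 176 (its y) x 18 mm high, walls 4 mm thick, floor about 4 mm thick. A middle wall 10 mm thick and as high as the rim parts it into two equal bays, each 76 (x) x 79 mm (y) inside, with centres at y = +44 and y = -44 mm in the tray's frame, x = 0. Origin: centre of its underside, z up, y along its length.
- tray_yellow: Yellow plastic kit tray, fixed to the bench: outside 84 (its x) x 176 (its y) x 18 mm high, walls 4 mm thick, floor about 4 mm thick. A middle wall 10 mm thick and as high as the rim parts it into two equal bays, each 76 (x) x 79 mm (y) inside, with centres at y = +44 and y = -44 mm in the tray's frame, x = 0. Origin: centre of its underside, z up, y along its length.
- amber_bottle: Small brown (amber) glass bottle with shoulders and a white cap: body diameter 42 mm, 88 mm high in all. 80 to 170 g. Loose. Origin: centre of its underside; z up along its axis; yaw is meaningless (it is round).
- jar_red: Clear glass sample jar with a paper band and a RED lid: diameter 48 mm, 70 mm high in all. 100 to 200 g. Loose. Origin: centre of its underside; z up along its axis; yaw is meaningless (it is round).
- weight_steel: Silvery STEEL check weight of 400 g: a cylinder of diameter 36 mm up to 48 mm height, then a neck of diameter 18 mm, then a grip knob of diameter 26 mm from 57 to 73 mm (its top). Take it by the knob. Loose. Origin: centre of its underside; z up along its axis; yaw is meaningless (it is round).
- white_pot: White plastic weighing pot with a BLACK lid: diameter 50 mm, 62 mm high in all. 55 to 115 g. Loose. Origin: centre of its underside; z up along its axis; yaw is meaningless (it is round).
- jar_green: Jar exactly like the red-lidded one but with a GREEN lid; it belongs to no kit and stays where it stands. Loose. Origin: centre of its underside; z up along its axis; yaw is meaningless (it is round).
- weight_brass: Weight exactly like the steel one but of yellow BRASS; it belongs to no kit and stays where it stands. Loose. Origin: centre of its underside; z up along its axis; yaw is meaningless (it is round).
- beaker: Clear glass beaker, empty, diameter 68 mm, 85 mm high, off to the robot's left; bystander. Loose. Origin: centre of its underside, z up.
- balance: White laboratory balance, fixed, 240 (x) x 190 mm (y), 62 mm high, with a round steel pan, off to the robot's right; bystander. Origin: centre of its underside, z up.
Mind the look-alikes: they are no part of the job. Leave any purple look-alike of the weight_steel alone.

How it is judged:
At the end, for the whole second after the job is handed in: Bottle and red jar in the blue tray, steel weight and white pot in the yellow, one to a bay: underside < 9 mm above the tray's, axis within 30 mm of bay centre in x and y, upright to 0.12 rad, released, at rest. Green jar, brass weight, beaker upright, moved < 30 mm (((x of amber_bottle in the frame of tray_blue between -0.03 and 0.03 m and y of amber_bottle in the frame of tray_blue between 0.014 and 0.074 m and z of amber_bottle in the frame of tray_blue between 0 and 0.009 m and x of jar_red in the frame of tray_blue between -0.03 and 0.03 m and y of jar_red in the frame of tray_blue between -0.074 and -0.014 m and z of jar_red in the frame of tray_blue between 0 and 0.009 m) or (x of amber_bottle in the frame of tray_blue between -0.03 and 0.03 m and y of amber_bottle in the frame of tray_blue between -0.074 and -0.014 m and z of amber_bottle in the frame of tray_blue between 0 and 0.009 m and x of jar_red in the frame of tray_blue between -0.03 and 0.03 m and y of jar_red in the frame of tray_blue between 0.014 and 0.074 m and z of jar_red in the frame of tray_blue between 0 and 0.009 m)) and ((x of weight_steel in the frame of tray_yellow between -0.03 and 0.03 m and y of weight_steel in the frame of tray_yellow between 0.014 and 0.074 m and z of weight_steel in the frame of tray_yellow between 0 and 0.009 m and x of white_pot in the frame of tray_yellow between -0.03 and 0.03 m and y of white_pot in the frame of tray_yellow between -0.074 and -0.014 m and z of white_pot in the frame of tray_yellow between 0 and 0.009 m) or (x of weight_steel in the frame of tray_yellow between -0.03 and 0.03 m and y of weight_steel in the frame of tray_yellow between -0.074 and -0.014 m and z of weight_steel in the frame of tray_yellow between 0 and 0.009 m and x of white_pot in the frame of tray_yellow between -0.03 and 0.03 m and y of white_pot in the frame of tray_yellow between 0.014 and 0.074 m and z of white_pot in the frame of tray_yellow between 0 and 0.009 m)) and angle between each of amber_bottle, jar_red, weight_steel, white_pot, jar_green, weight_brass, beaker's own z axis and vertical below 0.12 rad and linear speed of each of amber_bottle, jar_red, weight_steel, white_pot, jar_green, weight_brass, beaker below 0.02 m/s and angular speed of each of amber_bottle, jar_red, weight_steel, white_pot below 0.2 rad/s and distance of each of jar_green, weight_brass, beaker from where it was at the start of the episode below 0.03 m); the robot touches nothing.
It fails at once if a kit item is dropped: in free fall, touching nothing, with its underside more than 35 mm above the bench ((height (world z) of amber_bottle above 0.035 m and contact force between amber_bottle and anything else below 0.001 N) or (height (world z) of jar_red above 0.035 m and contact force between jar_red and anything else below 0.001 N) or (height (world z) of weight_steel above 0.035 m and contact force between weight_steel and anything else below 0.001 N) or (height (world z) of white_pot above 0.035 m and contact force between white_pot and anything else below 0.001 N)).
It fails at once if the green-lidded jar, the brass weight or the beaker is shifted more than 30 mm or tipped over ((distance of jar_green from where it was at the start of the episode above 0.03 m or angle between jar_green's own z axis and vertical above 0.5 rad) or (distance of weight_brass from where it was at the start of the episode above 0.03 m or angle between weight_brass's own z axis and vertical above 0.5 rad) or (distance of beaker from where it was at the start of the episode above 0.03 m or angle between beaker's own z axis and vertical above 0.5 rad)).
It also fails if it takes over 112 s, if anything falls off the work surface, if the arm or the gripper's body presses on something with over 40 N, if the wrist force passes 120 N, or if a joint passes its speed limit or range.

## Working session

There is one attempt and no reset: what is moved stays moved. The work goes in short steps, Python scripts to look and compute and a tool call to move; the robot and the scene stay as the last step left them, time stands still between calls to the robot, and variables do not carry over. Pictures are saved under pics/ and viewed, and the job is handed in when it is done.

Besides the shell and the picture viewer there is one more tool, called after ">>>" as name(argument=value, ...) on one line, values as JSON. step_arm: Moves the arm, as the interface text tells. Its arguments: {"type":"object","properties":{"commands":{"type":"string"},"jaw":{"type":"number"},"grip_force":{"type":"number"}},"required":["commands"]}

```bash
mkdir -p pics
cat > h.py <<'E'
from station import *
import numpy as np, cv2
from scipy.spatial.transform import Rotation as R
def save(p,n): cv2.imwrite('pics/'+n+'.png',p['frame'][:,:,::-1])
def cam(p,st=None):
    # returns origin, Rwc (cam->world)
    if 'rvec' in p:
        Rc=R.from_rotvec(np.ravel(p['rvec'])).as_matrix(); t=np.ravel(p['tvec'])
        return -Rc.T@t, Rc.T
    T=np.array(p['tool_from_camera']); Rt=R.from_euler('xyz',st['ee_rot']).as_matrix()
    return np.array(st['eef_pos'])+Rt@T[:3,3], Rt@T[:3,:3]
def K(p):
    f=p['frame'].shape[0]/2/np.tan(np.radians(p['fovy'])/2)
    return np.array([[f,0,p['cx']],[0,f,p['cy']],[0,0,1]]),np.array([p['k1'],0,0,0,0.])
def ray(p,px,st=None):
    k,d=K(p); u=cv2.undistortPoints(np.array([[px]],float),k,d).ravel()
    o,Rw=cam(p,st); v=Rw@np.array([u[0],u[1],1]); return o,v
def atz(p,px,z,st=None):
    o,v=ray(p,px,st); return o+v*(z-o[2])/v[2]
def proj(p,P,st=None):
    k,d=K(p); o,Rw=cam(p,st); c=(np.atleast_2d(P)-o)@Rw
    return cv2.projectPoints(c.reshape(-1,1,3),np.zeros(3),np.zeros(3),k,d)[0].reshape(-1,2)
E
python3 - <<'E'
from h import *
s=get_state(); print(s)
for n in('top','side','wrist'):
    s=get_state();p=grab_frame(n);save(p,n+'0')
    print(n,p['fovy'],p['cx'],p['cy'],p['k1'],cam(p,s)[0].round(3))
    if n=='wrist':print(p['tool_from_camera'])
    if n!='wrist':
      for nm,z in [('tray_blue',.009),('tray_yellow',.009),('amber_bottle',.044),('jar_red',.035),('weight_steel',.036),('white_pot',.03),('beaker',.04)]:
        for r in recognise(p,nm)[:4]: print(nm,np.round(r['pixel'],1),round(r['conf'],2),atz(p,r['pixel'],z)[:2].round(3))
E
```

```text
{'t': 0.0, 'q': array([-1.02191380e+00,  3.59379890e-01,  1.10321808e-02, -3.60536710e-04,
       -1.22408921e+00, -2.88088320e-01]), 'qd': array([ 0.00109065,  0.00092539,  0.00231631, -0.00155275, -0.00118202,
       -0.00237202]), 'joint_efforts': array([-9.02587344e-04, -5.82722139e+01,  2.93054849e+01,  6.99767634e+00,
        6.89112276e-03, -1.49005054e-04]), 'eef_pos': array([ 0.17388168, -0.65169275,  0.22191373]), 'ee_rot': array([ 3.13992337e+00, -1.41213342e-04, -2.88092112e+00]), 'force': array([-0.02560914, -0.08155405,  0.01808919]), 'moment': array([-0.03482937, -0.01176832, -0.01450001]), 'width': 0.08760612854015534}
top 48.22786315663712 254.84845664336575 195.10258335849485 -0.0035468769475253685 [ 0.221 -0.018  1.391]
tray_blue [313.  164.7] 0.73 [ 0.633 -0.233]
tray_yellow [173.4 178.1] 0.56 [0.608 0.236]
amber_bottle [145.3 216.7] 0.55 [0.475 0.319]
jar_red [184.6 228.4] 0.49 [0.433 0.196]
weight_steel [303.7 210.1] 0.47 [ 0.474 -0.187]
white_pot [345.6 217.3] 0.66 [ 0.446 -0.321]
beaker [ 91.5 171.5] 0.81 [0.634 0.498]
side 52.30700811623533 255.8321200703853 191.1348687215275 0.0008648499548267473 [0.309 0.669 0.934]
tray_blue [250.6 143.2] 0.84 [ 0.634 -0.233]
tray_yellow [198.4 263.8] 0.75 [0.613 0.242]
amber_bottle [239.3 302.5] 0.55 [0.467 0.321]
jar_red [266.1 262.6] 0.75 [0.441 0.194]
weight_steel [307.4 175.3] 0.79 [ 0.414 -0.131]
weight_steel [295.5 157.6] 0.59 [ 0.468 -0.191]
white_pot [313.7 133.3] 0.54 [ 0.441 -0.327]
beaker [143.9 344.1] 0.72 [0.635 0.48 ]
wrist 67.30915331668533 256.9141498266368 184.96535552140378 -0.07161753913800635 [ 0.097 -0.673  0.385]
[[-5.61189700e-04 -9.55879387e-01 -2.93758886e-01  7.98801312e-02]
 [ 9.99999538e-01 -7.65554204e-04  5.80707687e-04 -3.57023687e-04]
 [-7.79974857e-04 -2.93758424e-01  9.55879375e-01 -1.61785911e-01]
 [ 0.00000000e+00  0.00000000e+00  0.00000000e+00  1.00000000e+00]]
```

View pics/top0.png

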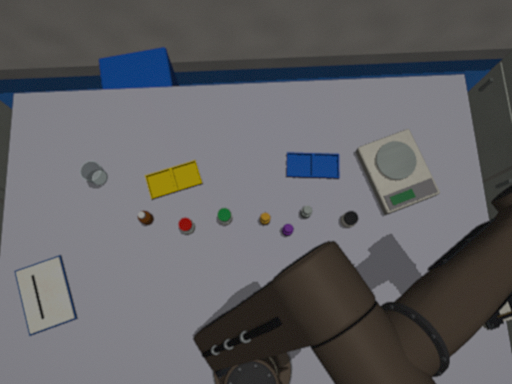

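View pics/side0.png

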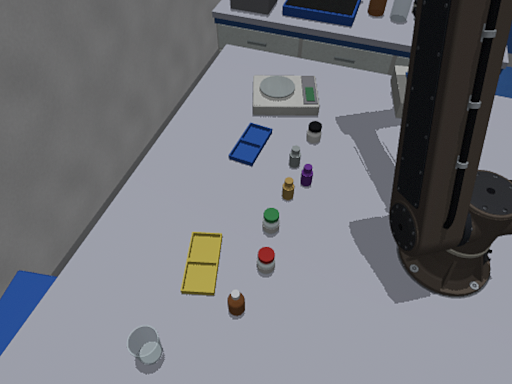

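The top picture shows the row bottle (146,217), red (186,225), green (225,215), brass (265,218), purple decoy (288,230), steel (307,211) and pot (350,218). The yellow tray is at (174,179) and the blue one at (313,165). Next I fit the trays and turn the wrist.

```bash
cat > tray.py <<'E'
from h import *
from scipy.optimize import minimize
T=grab_frame('top');S=grab_frame('side')
def mask(p,c,px):
    hsv=cv2.cvtColor(p['frame'],cv2.COLOR_RGB2HSV)
    m=cv2.inRange(hsv,(22,130,60),(35,255,255)) if c=='y' else cv2.inRange(hsv,(105,130,40),(125,255,255))
    m=cv2.morphologyEx(m,cv2.MORPH_CLOSE,np.ones((5,5)))
    n,l=cv2.connectedComponents(m); k=l[int(px[1])-6:int(px[1])+7,int(px[0])-6:int(px[0])+7]; k=np.bincount(k[k>0]).argmax()
    return (l==k).astype(np.uint8)*255
for c,px,x0 in(('y',((173,178),(198,264)),(.61,.24,.2)),('b',((313,165),(250,143)),(.633,-.233,0))):
    ms=[mask(T,c,px[0]),mask(S,c,px[1])]
    cor=np.array([[a*.042,b*.088,z] for a in(-1,1) for b in(-1,1) for z in(0,.018)])
    def sil(x,p):
        P=cor.copy();cs,sn=np.cos(x[2]),np.sin(x[2])
        P[:,:2]=cor[:,:2]@np.array([[cs,sn],[-sn,cs]])+x[:2]
        h=cv2.convexHull(proj(p,P).astype(np.float32))
        i=np.zeros((384,512),np.uint8);cv2.fillConvexPoly(i,np.round((h)*16).astype(int),255,cv2.LINE_AA,4);return i
    def cost(x,idx=(0,1)):
        return sum(np.abs(sil(x,(T,S)[i]).astype(float)-ms[i]).sum()/255 for i in idx)
    for idx in((0,1),(0,),(1,)):
      r=minimize(cost,x0,args=(idx,),method='Nelder-Mead',options=dict(initial_simplex=[np.array(x0)+d for d in([0,0,0],[.01,0,0],[0,.01,0],[0,0,.1])]))
      x=r.x;print(c,idx,x.round(4),r.fun,[(m>0).sum() for m in ms])
      if len(idx)==2:
        for s in(1,-1): print('  bay',s,(x[:2]+s*.044*np.array([-np.sin(x[2]),np.cos(x[2])])).round(4))
E
python3 tray.py
```

```text
y (0, 1) [0.6066 0.2332 0.2797] 439.121568627451 [np.int64(1281), np.int64(1957)]
  bay 1 [0.5945 0.2755]
  bay -1 [0.6188 0.1909]
y (0,) [0.6062 0.2361 0.2968] 209.89411764705883 [np.int64(1281), np.int64(1957)]
y (1,) [0.6066 0.231  0.291 ] 217.6392156862745 [np.int64(1281), np.int64(1957)]
b (0, 1) [ 0.6339 -0.2326 -0.0854] 369.3529411764706 [np.int64(1240), np.int64(1018)]
  bay 1 [ 0.6377 -0.1888]
  bay -1 [ 0.6302 -0.2765]
b (0,) [ 0.6319 -0.2298 -0.071 ] 218.6392156862745 [np.int64(1240), np.int64(1018)]
b (1,) [ 0.6353 -0.2361 -0.054 ] 142.8470588235294 [np.int64(1240), np.int64(1018)]
```

>>> step_arm(commands="0 0 0 0 0 -0.186;0 0 0 0 0 -0.186;0 0 0 0 0 -0.186;0 0 0 0 0 -0.186;0 0 0 0 0 -0.186;0 0 0 0 0 -0.186;0 0 0 0 0 -0.186;0 0 0 0 0 -0.008")

```text
t: 1.95
eef_pos: [0.1741, -0.6522, 0.2229]
ee_rot: [-3.142, -0.0, -1.572]
force: [0.6, 0.9, 0.2]
width: 0.0874
```

>>> step_arm(commands="-50 -38 0 0 0 0;-50 -38 0 0 0 0;-50 -38 0 0 0 0;-50 -38 0 0 0 0;-50 -38 0 0 0 0;-50 -38 0 0 0 0;-50 -38 0 0 0 0;0 0 0 0 0 0")

```text
t: 2.95
eef_pos: [0.4411, -0.3009, 0.2232]
ee_rot: [-3.141, -0.0, -1.57]
force: [-0.4, 0.2, 0.8]
width: 0.0877
```

```bash
cat > look.py <<'E'
import sys
from h import *
s=get_state();p=grab_frame('wrist');save(p,sys.argv[1]);print(s['eef_pos'].round(4),np.round(s['ee_rot'],3),s['width'],s['t'])
import pickle;pickle.dump((p,s),open('last.pkl','wb'))
E
python3 look.py w1
```

```text
[ 0.4411 -0.3009  0.2232] [-3.141 -0.    -1.57 ] 0.08767394261990083 2.95
```

View pics/w1.png

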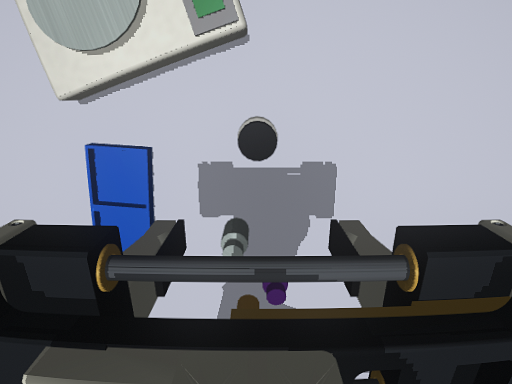

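The pot's black lid is at (258,139). The steel weight is at (234,235), the purple one is below at (276,290), and the left end of the blue tray is visible.

Run:
```python
from h import *;import pickle
p,s=pickle.load(open('last.pkl','rb'))
print('pot',atz(p,(258,139),.062,s)[:2].round(4),'steel knob',atz(p,(234,241),.073,s)[:2].round(4))
m=(p['frame'].max(2)<60).astype(np.uint8);n,l,st,c=cv2.connectedComponentsWithStats(m)
k=l[139,258];print(st[k],c[k],atz(p,c[k],.061,s).round(4), atz(p,(st[k][0],c[k][1]),.06,s).round(4),atz(p,(st[k][0]+st[k][2],c[k][1]),.06,s).round(4))
P=np.array([[.042,.088],[.042,-.088],[-.042,-.088],[-.042,.088]])
for px in((86,144),(153,148),(152,206),(92,203)):print(px,atz(p,px,.018,s)[:2].round(4))
```

```text
pot [ 0.44   -0.3353] steel knob [ 0.4689 -0.214 ]
[ 238  121   39   40 1178] [257.15110357 140.36162988] [ 0.441  -0.3336  0.061 ] [ 0.4625 -0.3335  0.06  ] [ 0.4186 -0.3335  0.06  ]
(86, 144) [ 0.6654 -0.324 ]
(153, 148) [ 0.5758 -0.3179]
(152, 206) [ 0.5857 -0.2375]
(92, 203) [ 0.6711 -0.2415]
```

>>> step_arm(commands="16 0 24 0 0 0;16 0 24 0 0 0;0 0 24 0 0 0;0 0 0 0 0 0")

```text
t: 3.5
eef_pos: [0.4366, -0.3364, 0.1492]
ee_rot: [3.138, 0.001, -1.575]
force: [-0.4, 0.9, 0.3]
width: 0.0877
```

```bash
python3 look.py w2
```

```text
[ 0.4366 -0.3364  0.1492] [ 3.138e+00  1.000e-03 -1.575e+00] 0.0876824039742775 3.5
```

View pics/w2.png

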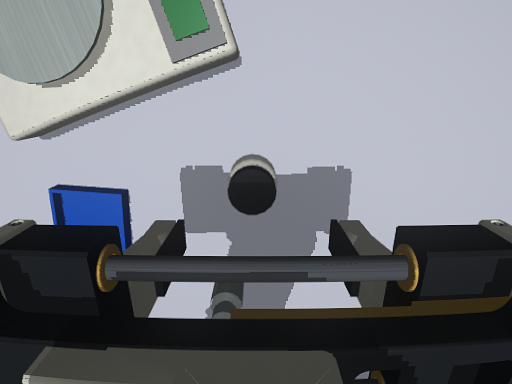

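Run:
```python
from h import *;import pickle
p,s=pickle.load(open('last.pkl','rb'))
print('pot',atz(p,(252,190),.062,s)[:2].round(4),atz(p,(227.5,190),.062,s)[:2].round(4),atz(p,(277,190),.062,s)[:2].round(4),'steel',atz(p,(222,313),.073,s)[:2].round(4))
s=get_state();print(s['eef_pos'],s['q'],s['qd'])
```

```text
pot [ 0.4407 -0.3349] [ 0.463  -0.3351] [ 0.418  -0.3348] steel [ 0.4725 -0.2067]
[ 0.43769457 -0.33666994  0.15065034] [-3.00765427e-01  2.18478978e-01 -3.60719209e-01  2.78987023e-04
 -9.93236339e-01  2.97492874e-01] [ 0.01049996 -0.02204106  0.0261623   0.00728489 -0.00618323  0.00844231]
```

>>> step_arm(commands="0 0 25 0 0 0;0 0 25 0 0 0;0 0 25 0 0 0;0 0 26 0 0 0;0 0 0 0 0 0;0 0 0 0 0 0")

```text
t: 4.3
eef_pos: [0.4397, -0.3365, 0.0515]
ee_rot: [-3.14, -0.001, -1.571]
force: [-0.3, -0.8, 0.1]
width: 0.0875
```

```bash
python3 look.py w3
```

```text
[ 0.4397 -0.3365  0.0515] [-3.140e+00 -1.000e-03 -1.571e+00] 0.08752321788174369 4.3
```

View pics/w3.png

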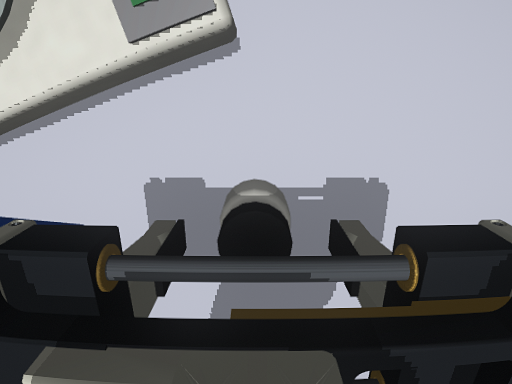

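The pot is centred between the fingers (255, between 185 and 330). Now I close the jaws.

>>> step_arm(commands="0 0 3 0 0 0;0 0 0 0 0 0;0 0 0 0 0 0;0 0 0 0 0 0;0 0 0 0 0 0;0 0 0 0 0 0;0 0 0 0 0 0;0 0 0 0 0 0", jaw=40, grip_force=20)

```text
t: 5.35
eef_pos: [0.439, -0.3359, 0.0469]
ee_rot: [-3.141, -0.0, -1.571]
force: [1.9, 0.3, 1.2]
width: 0.0446
```

```bash
python3 look.py w4; python3 -c "
from station import *
s=get_state();print(s['width'],s['force'])"
```

```text
[ 0.439  -0.3359  0.0469] [-3.141 -0.    -1.571] 0.04457637326413666 5.35
0.0443134416355905 [ 1.45891964e+00 -7.56836217e-02  2.71958204e-04]
```

View pics/w4.png

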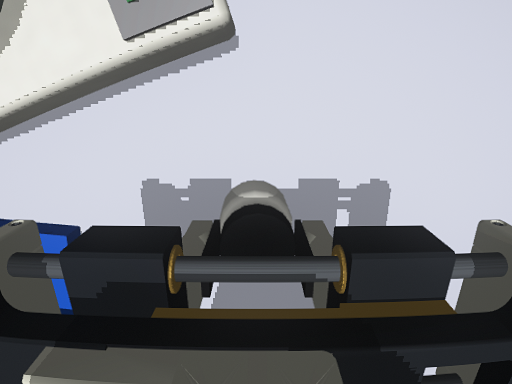

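>>> step_arm(commands="0 0 -10 0 0 0;0 0 -25 0 0 0;0 0 -35 0 0 0;0 0 -35 0 0 0;0 0 -35 0 0 0;0 0 0 0 0 0;0 0 0 0 0 0")

```text
t: 6.28
eef_pos: [0.4382, -0.3355, 0.1867]
ee_rot: [3.141, 0.001, -1.571]
force: [-0.1, -0.1, -1.9]
width: 0.0445
```

```bash
python3 look.py w5
```

```text
[ 0.4382 -0.3355  0.1867] [ 3.141e+00  1.000e-03 -1.571e+00] 0.04449726410157881 6.275
```

View pics/w5.png

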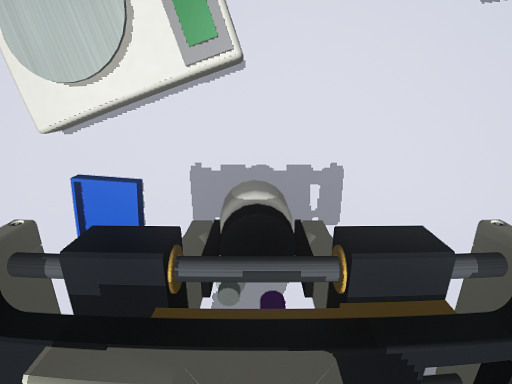

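>>> step_arm(commands="-20 -7 0 0 0 0;-40 -14 0 0 0 0;-50 -17 0 0 0 0;-50 -17 0 0 0 0;-50 -17 0 0 0 0;-50 -17 0 0 0 0;-50 -17 0 0 0 0;-50 -17 0 0 0 0")

```text
t: 7.32
eef_pos: [0.5614, 0.0257, 0.1857]
ee_rot: [3.139, -0.001, -1.571]
force: [1.2, -0.6, -0.2]
width: 0.0442
```

>>> step_arm(commands="-50 -17 0 0 0 0;-50 -17 0 0 0 0;-40 -14 0 0 0 0;-27 -9 0 0 0 0;0 0 0 0 0 0;0 0 0 0 0 0")

```text
t: 8.07
eef_pos: [0.6182, 0.1905, 0.1862]
ee_rot: [3.14, -0.001, -1.571]
force: [-0.2, -0.8, -1.1]
width: 0.0441
```

```bash
python3 look.py w6
```

```text
[0.6182 0.1905 0.1862] [ 3.140e+00 -1.000e-03 -1.571e+00] 0.04410582780839191 8.075
```

View pics/w6.png

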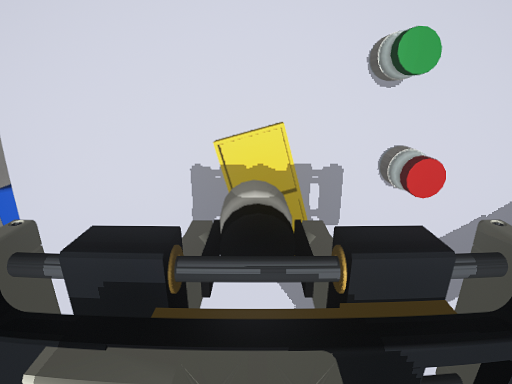

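Run:
```python
from h import *;import pickle
p,s=pickle.load(open('last.pkl','rb'))
a=atz(p,(214,143),.018,s)[:2];b=atz(p,(284,123),.018,s)[:2]
d=a-b;print(a,b,np.linalg.norm(d));yaw=np.arctan2(d[1],d[0])
for k in(.044,.088+.044):print((a+b)/2+k*np.array([-np.sin(yaw),np.cos(yaw)]),yaw)
print('midwall',atz(p,(296,190),.018,s)[:2])
print('red',atz(p,(423,177),.07,s)[:2],'green',atz(p,(416,50),.07,s)[:2])
```

```text
[0.66718588 0.16141352] [0.5873227 0.1388827] 0.08298050544692341
[0.61530744 0.19249516] 0.27497135413768314
[0.59141373 0.27718926] 0.27497135413768314
midwall [0.57080686 0.21832867]
red [0.44750682 0.18761154] green [0.47231589 0.06694718]
```

>>> step_arm(commands="0 2 25 0 0 0;0 0 35 0 0 0;0 0 35 0 0 0;0 0 25 0 0 0;0 0 10 0 0 0;0 0 0 0 0 0;0 0 2 0 0 0;0 0 0 0 0 0")

```text
t: 9.12
eef_pos: [0.6172, 0.1914, 0.0558]
ee_rot: [-3.14, 0.001, -1.571]
force: [-0.3, 0.9, -0.0]
width: 0.0441
```

>>> step_arm(commands="0 0 1 0 0 0;0 0 1 0 0 0;0 0 1 0 0 0;0 0 1 0 0 0;0 0 0 0 0 0")

```text
t: 9.75
eef_pos: [0.6168, 0.1912, 0.0509]
ee_rot: [-3.142, -0.0, -1.571]
force: [-0.6, 0.6, 0.4]
width: 0.0443
```

>>> step_arm(commands="0 0 1 0 0 0;0 0 0 0 0 0;0 0 1 0 0 0;0 0 0 0 0 0")

```text
t: 10.25
eef_pos: [0.6173, 0.1914, 0.0505]
ee_rot: [-3.14, 0.0, -1.57]
force: [-3.4, 0.2, 11.0]
width: 0.0443
```

>>> step_arm(commands="0 0 -1 0 0 0;0 0 0 0 0 0;0 0 0 0 0 0;0 0 0 0 0 0;0 0 0 0 0 0", jaw=80)

```text
t: 10.88
eef_pos: [0.6167, 0.1911, 0.0497]
ee_rot: [3.141, -0.0, -1.571]
force: [0.7, -0.2, 0.2]
width: 0.0793
```

>>> step_arm(commands="0 0 -15 0 0 0;0 0 -35 0 0 0;0 0 -45 0 0 0;0 0 -45 0 0 0;0 0 0 0 0 0;0 0 0 0 0 0")

```text
t: 11.62
eef_pos: [0.6165, 0.1912, 0.1905]
ee_rot: [-3.141, 0.001, -1.571]
force: [-0.2, -1.0, 0.1]
width: 0.0804
```

```bash
python3 look.py w7
python3 - <<'E'
from h import *
p=grab_frame('side');save(p,'s7')
E
```

```text
[0.6165 0.1912 0.1905] [-3.141e+00  1.000e-03 -1.571e+00] 0.0803713727686532 11.625
```

View pics/w7.png

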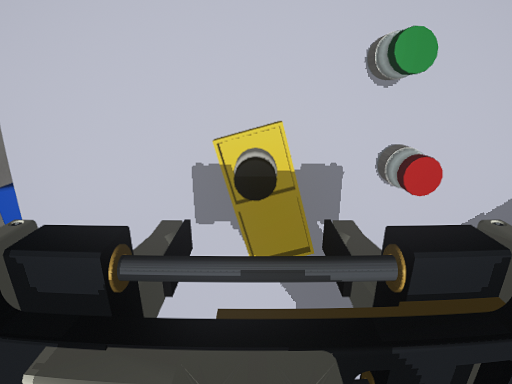

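View pics/s7.png

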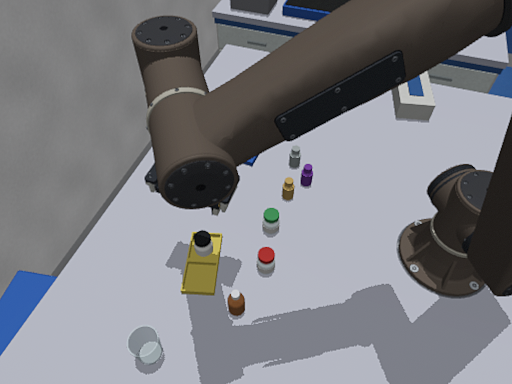

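The pot stands in the near-right yellow bay (lid at (256,178) in the wrist view). Next is the red jar, at (420,176).

>>> step_arm(commands="1 42 5 0 0 0;1 42 5 0 0 0;1 42 10 0 0 0;1 43 10 0 0 0;0 0 0 0 0 0;0 0 0 0 0 0")

```text
t: 12.48
eef_pos: [0.4479, 0.1873, 0.1598]
ee_rot: [3.142, -0.0, -1.57]
force: [-0.0, -0.1, 1.1]
width: 0.08
```

```bash
python3 look.py w8
python3 - <<'E'
from h import *;import pickle
p,s=pickle.load(open('last.pkl','rb'))
hsv=cv2.cvtColor(p['frame'],cv2.COLOR_RGB2HSV)
m=cv2.inRange(hsv,(0,150,130),(6,255,255))|cv2.inRange(hsv,(174,150,130),(180,255,255))
n,l,st,c=cv2.connectedComponentsWithStats(m);k=1+st[1:,4].argmax();print(st[k],c[k],atz(p,c[k],.07,s)[:2])
E
```

```text
[0.4479 0.1873 0.1598] [ 3.142 -0.    -1.57 ] 0.08001392891136812 12.475
[241 167  42  15 463] [261.42116631 175.37796976] [0.44371306 0.1756264 ]
```

View pics/w8.png

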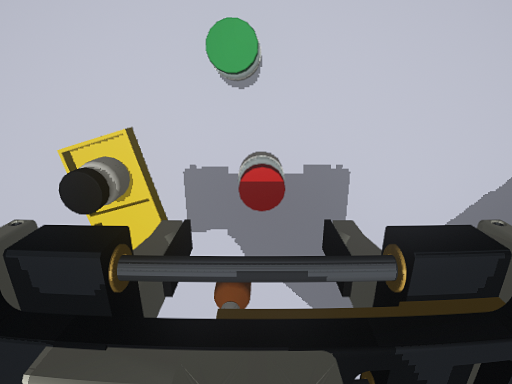

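Run:
```python
from h import *;import pickle
p,s=pickle.load(open('last.pkl','rb'))
print(atz(p,(262,188),.07,s)[:2],atz(p,(285,188),.07,s)-atz(p,(239,188),.07,s),'green',atz(p,(232,45),.07,s)[:2])
```

```text
[0.44312447 0.18759682] [-4.21436143e-02 -1.08405431e-05  0.00000000e+00] green [0.46792159 0.06654822]
```

>>> step_arm(commands="0 4 25 0 0 0;0 0 30 0 0 0;0 0 30 0 0 0;0 0 26 0 0 0;0 0 0 0 0 0;0 0 0 0 0 0")

```text
t: 13.28
eef_pos: [0.4446, 0.1875, 0.0494]
ee_rot: [-3.141, 0.0, -1.571]
force: [-0.4, -0.2, 0.6]
width: 0.08
```

>>> step_arm(commands="0 0 0 0 0 0;0 0 0 0 0 0;0 0 0 0 0 0;0 0 0 0 0 0;0 0 0 0 0 0;0 0 0 0 0 0;0 0 0 0 0 0", jaw=35, grip_force=25)

```text
t: 14.15
eef_pos: [0.4438, 0.1872, 0.049]
ee_rot: [-3.141, 0.0, -1.571]
force: [-1.3, -0.4, 4.8]
width: 0.0428
```

```bash
python3 look.py w9
```

```text
[0.4438 0.1872 0.049 ] [-3.141  0.    -1.571] 0.0427775658579917 14.15
```

View pics/w9.png

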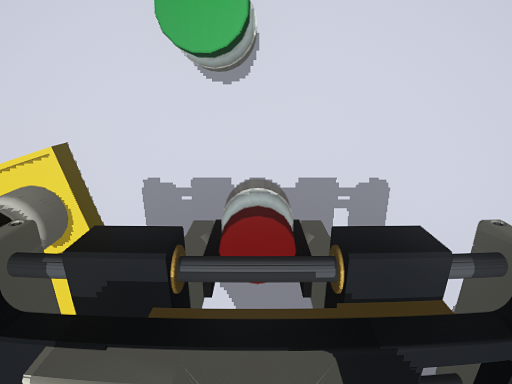

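>>> step_arm(commands="0 0 -10 0 0 0;0 0 -25 0 0 0;0 0 -35 0 0 0;0 0 -35 0 0 0;0 0 -35 0 0 0;0 0 0 0 0 0")

```text
t: 14.95
eef_pos: [0.445, 0.1881, 0.192]
ee_rot: [-3.137, 0.004, -1.571]
force: [0.4, 0.3, -2.2]
width: 0.0428
```

>>> step_arm(commands="24 -10 0 0 0 0;40 -16 0 0 0 0;50 -20 0 0 0 0;50 -20 0 0 0 0;50 -20 0 0 0 0;50 -20 0 0 0 0;50 -20 0 0 0 0;50 -20 0 0 0 0")

```text
t: 15.95
eef_pos: [0.5896, -0.1785, 0.1879]
ee_rot: [3.14, 0.0, -1.571]
force: [1.6, 0.1, -1.7]
width: 0.0428
```

>>> step_arm(commands="50 -20 0 0 0 0;30 -12 0 0 0 0;20 -8 0 0 0 0;0 0 0 0 0 0;0 0 0 0 0 0")

```text
t: 16.58
eef_pos: [0.6294, -0.2761, 0.1885]
ee_rot: [3.141, 0.0, -1.571]
force: [0.2, -0.2, -2.4]
width: 0.0424
```

```bash
python3 look.py w10
```

```text
[ 0.6294 -0.2761  0.1885] [ 3.141  0.    -1.571] 0.04241837364612741 16.575
```

View pics/w10.png

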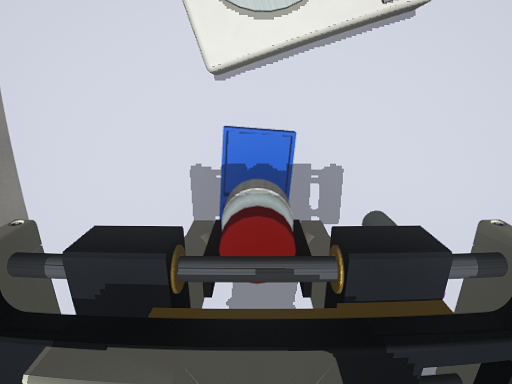

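Run:
```python
from h import *;import pickle
p,s=pickle.load(open('last.pkl','rb'))
a=atz(p,(223,126),.018,s)[:2];b=atz(p,(296,132),.018,s)[:2]
d=a-b;print(a,b,np.linalg.norm(d));yaw=np.arctan2(d[1],d[0])
for k in(.044,.088+.044):print((a+b)/2+k*np.array([-np.sin(yaw),np.cos(yaw)]),yaw)
```

```text
[ 0.66776744 -0.32396483] [ 0.58439221 -0.31715036] 0.08365325167084478
[ 0.6296641  -0.27670383] -0.08155122186812562
[ 0.63683266 -0.18899629] -0.08155122186812562
```

>>> step_arm(commands="0 0 25 0 0 0;0 0 35 0 0 0;0 0 35 0 0 0;0 0 25 0 0 0;0 0 10 0 0 0;0 0 0 0 0 0;0 0 2 0 0 0;0 0 0 0 0 0")

```text
t: 17.62
eef_pos: [0.6303, -0.2769, 0.0579]
ee_rot: [-3.14, -0.0, -1.571]
force: [-0.4, -0.7, -1.6]
width: 0.0428
```

>>> step_arm(commands="0 0 1 0 0 0;0 0 1 0 0 0;0 0 1 0 0 0;0 0 1 0 0 0;0 0 0 0 0 0")

```text
t: 18.25
eef_pos: [0.6297, -0.2769, 0.0531]
ee_rot: [-3.142, -0.0, -1.571]
force: [-1.3, 1.1, 2.4]
width: 0.0423
```

Touching (the vertical force went from −1.6 to +2.4 N). Another millimetre, then release.

>>> step_arm(commands="0 0 1 0 0 0;0 0 0 0 0 0")

```text
t: 18.5
eef_pos: [0.6298, -0.277, 0.0531]
ee_rot: [-3.141, -0.0, -1.571]
force: [-2.5, 1.4, 8.3]
width: 0.0426
```

>>> step_arm(commands="0 0 0 0 0 0;0 0 0 0 0 0;0 0 0 0 0 0;0 0 0 0 0 0;0 0 0 0 0 0", jaw=76)

```text
t: 19.12
eef_pos: [0.6297, -0.2769, 0.0517]
ee_rot: [3.141, 0.0, -1.571]
force: [-0.6, -0.2, -0.5]
width: 0.0756
```

>>> step_arm(commands="0 0 -15 0 0 0;0 0 -35 0 0 0;0 0 -45 0 0 0;0 0 -45 0 0 0;0 0 -20 0 0 0;0 0 0 0 0 0")

```text
t: 19.88
eef_pos: [0.6309, -0.2772, 0.2154]
ee_rot: [-3.136, -0.001, -1.571]
force: [-0.7, -0.3, -0.6]
width: 0.0758
```

```bash
python3 look.py w11
```

```text
[ 0.6309 -0.2772  0.2154] [-3.136e+00 -1.000e-03 -1.571e+00] 0.07578597294989484 19.875
```

View pics/w11.png

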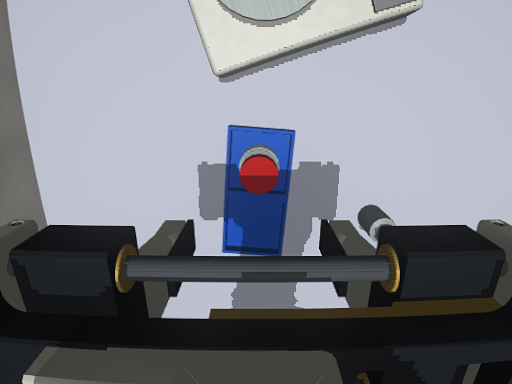

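The red jar stands in its bay. The steel weight shows at (376,225), so I move above it and look.

>>> step_arm(commands="-18 40 0 0 0 0;-18 40 0 0 0 0;-18 40 10 0 0 0;-18 38 10 0 0 0;0 0 10 0 0 0;0 0 0 0 0 0;0 0 0 0 0 0", jaw=60)

```text
t: 20.8
eef_pos: [0.4724, -0.2051, 0.1817]
ee_rot: [3.141, -0.0, -1.571]
force: [0.2, -0.5, -0.4]
width: 0.0602
```

```bash
python3 look.py w12
```

```text
[ 0.4724 -0.2051  0.1817] [ 3.141 -0.    -1.571] 0.06024596914021409 20.8
```

View pics/w12.png

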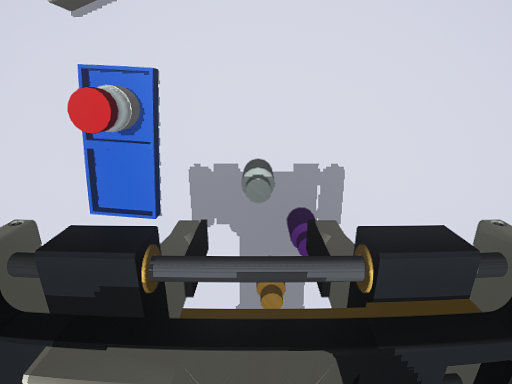

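Run:
```python
from h import *;import pickle
p,s=pickle.load(open('last.pkl','rb'))
f=lambda px,z:atz(p,px,z,s)[:2].round(4)
print('knob',f((258,190),.073),f((258,190),.066),f((272,190),.073),f((244,190),.073),'body',f((258,175),.048),'purple body',f((302,222),.048),'w',f((315,222),.048),f((287,222),.048))
cv2.imwrite('pics/z12.png',cv2.resize(p['frame'][140:310,180:350,::-1],None,fx=3.5,fy=3.5))
```

```text
knob [ 0.4712 -0.1967] [ 0.4712 -0.1944] [ 0.4574 -0.1966] [ 0.485  -0.1967] body [ 0.4711 -0.2052] purple body [ 0.4218 -0.1507] w [ 0.4072 -0.1507] [ 0.4387 -0.1508]
```

View pics/z12.png

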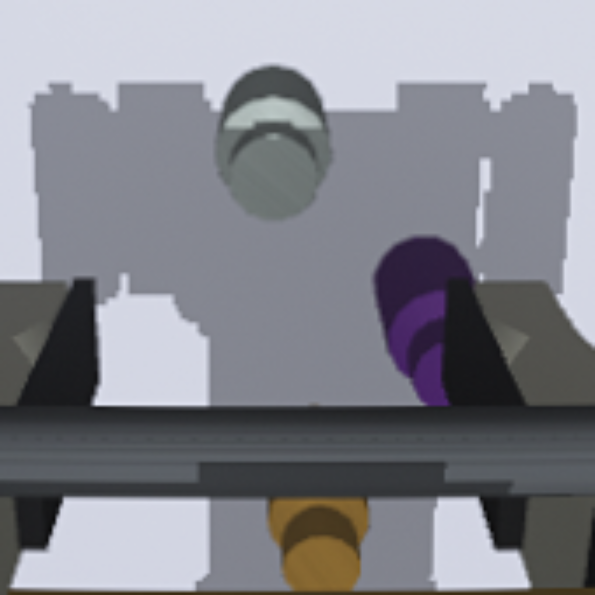

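Run:
```python
from h import *;import pickle
p,s=pickle.load(open('last.pkl','rb'))
f=lambda px,z:atz(p,px,z,s)[:2].round(4)
print(f((258.5,159),0),f((258.6,190.9),.073),f((258.6,180),.073),f((258.6,202.5),.073))
for y in(-.190,-.194,-.197,-.2,-.204): print(y,proj(p,[[.471,y-.018,0],[.471,y-.013,.073],[.471,y+.013,.073]],s)[:,1].round(1))
```

```text
[ 0.4703 -0.2124] [ 0.4706 -0.1957] [ 0.4706 -0.2069] [ 0.4706 -0.1835]
-0.19 [162.5 183.9 208.5]
-0.194 [159.3 179.9 204.8]
-0.197 [156.9 177.  202. ]
-0.2 [154.4 174.  199.2]
-0.204 [151.1 170.  195.4]
```

>>> step_arm(commands="-10 1 25 0 0 0;0 0 25 0 0 0;0 0 25 0 0 0;0 0 19 0 0 0;0 0 10 0 0 0;0 0 0 0 0 0;0 0 0 0 0 0")

```text
t: 21.72
eef_pos: [0.4714, -0.195, 0.0785]
ee_rot: [-3.141, -0.0, -1.571]
force: [0.4, 0.1, 0.7]
width: 0.0601
```

```bash
python3 look.py w13
```

```text
[ 0.4714 -0.195   0.0785] [-3.141 -0.    -1.571] 0.060073198493441955 21.725
```

View pics/w13.png

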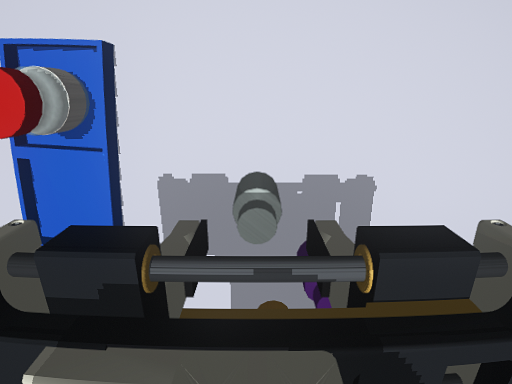

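Run:
```python
from h import *;import pickle
p,s=pickle.load(open('last.pkl','rb'))
print(proj(p,[[s['eef_pos'][0],s['eef_pos'][1]+d,.073] for d in(-.013,0,.013)],s).round(1), atz(p,(258,225),.073,s))
cv2.imwrite('pics/z13.png',cv2.resize(p['frame'][150:280,180:330,::-1],None,fx=4,fy=4))
```

```text
[[256.8 208.8]
 [256.8 227.8]
 [256.8 245.9]] [ 0.47068098 -0.19687889  0.073     ]
```

View pics/z13.png

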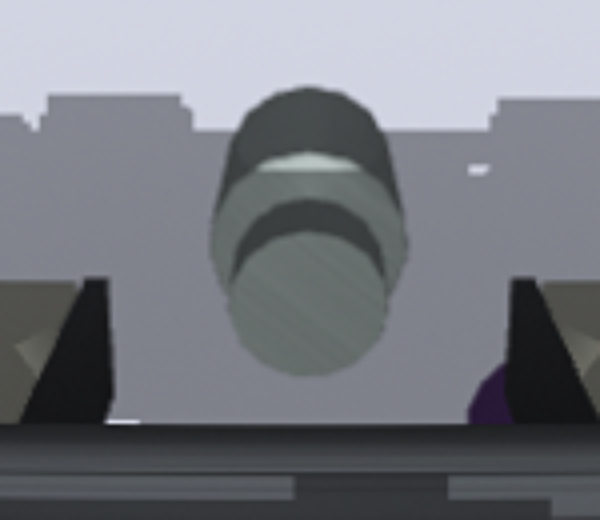

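Knob centred to within about 1 mm. I close the jaws on it.

>>> step_arm(commands="0 0 0 0 0 0;0 0 0 0 0 0;0 0 0 0 0 0;0 0 0 0 0 0;0 0 0 0 0 0;0 0 0 0 0 0;0 0 0 0 0 0", jaw=12, grip_force=45)

```text
t: 22.65
eef_pos: [0.4707, -0.1949, 0.0778]
ee_rot: [3.142, 0.0, -1.571]
force: [0.3, -0.5, 0.4]
width: 0.0125
```

>>> step_arm(commands="0 0 -5 0 0 0;0 0 -10 0 0 0;0 0 0 0 0 0;0 0 0 0 0 0")

```text
t: 23.15
eef_pos: [0.4708, -0.1948, 0.093]
ee_rot: [-3.141, 0.0, -1.571]
force: [0.3, -0.5, -0.8]
width: 0.0121
```

```bash
python3 look.py w14
```

```text
[ 0.4708 -0.1948  0.093 ] [-3.141  0.    -1.571] 0.012089789039857508 23.15
```

View pics/w14.png

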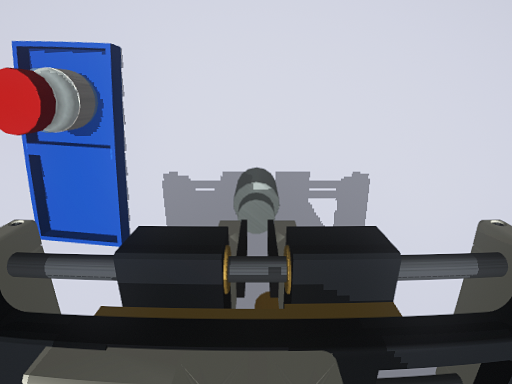

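Reading 12 mm, so the knob is not gripped. I check where the pads lie in the picture.

Run:
```python
from h import *;import pickle
p,s=pickle.load(open('last.pkl','rb'))
img=p['frame'][:,:,::-1].copy()
T=np.linalg.inv(np.array(p['tool_from_camera']));k,d=K(p)
for y in(.006,-.006):
  for z,c in((.025,(0,0,255)),(.006,(0,255,0)),(-.01,(255,0,0))):
    P=np.array([[x,y,z] for x in(-.0095,.0095)])
    c_=P@T[:3,:3].T+T[:3,3]
    q=cv2.projectPoints(c_,np.zeros(3),np.zeros(3),k,d)[0].reshape(-1,2);print(y,z,q.round(0).tolist())
    cv2.line(img,tuple(q[0].astype(int).tolist()),tuple(q[1].astype(int).tolist()),c,1)
cv2.imwrite('pics/z14.png',cv2.resize(img[160:320,180:330],None,fx=3.7,fy=3.7,interpolation=cv2.INTER_NEAREST))
```

```text
0.006 0.025 [[265.0, 228.0], [265.0, 203.0]]
0.006 0.006 [[266.0, 241.0], [266.0, 214.0]]
0.006 -0.01 [[267.0, 253.0], [267.0, 224.0]]
-0.006 0.025 [[248.0, 228.0], [248.0, 203.0]]
-0.006 0.006 [[248.0, 241.0], [247.0, 214.0]]
-0.006 -0.01 [[247.0, 254.0], [246.0, 224.0]]
```

View pics/z14.png

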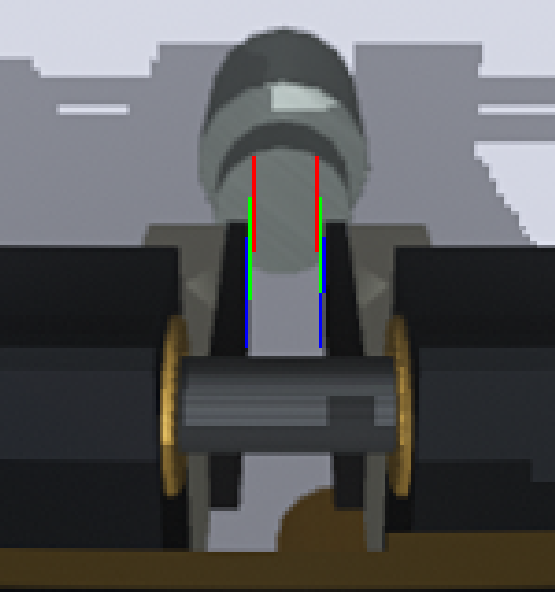

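Run:
```python
from h import *
s=get_state();p=grab_frame('side');e=s['eef_pos']
img=p['frame'][:,:,::-1].copy()
q=proj(p,[e,e-[0,0,.025],e-[0,0,.006]]);print(q.round(1))
x0,y0=q[0].astype(int)-[50,50]
big=cv2.resize(img[y0:y0+100,x0:x0+100],None,fx=6,fy=6,interpolation=cv2.INTER_CUBIC)
for a,c in zip(q,((255,0,0),(0,0,255),(0,255,0))):cv2.circle(big,tuple(((a-[x0,y0]+.5)*6).astype(int).tolist()),4,c,-1)
cv2.imwrite('pics/s14.png',big)
```

```text
[[296.5 143.7]
 [295.8 149.5]
 [296.3 145.1]]
```

View pics/s14.png

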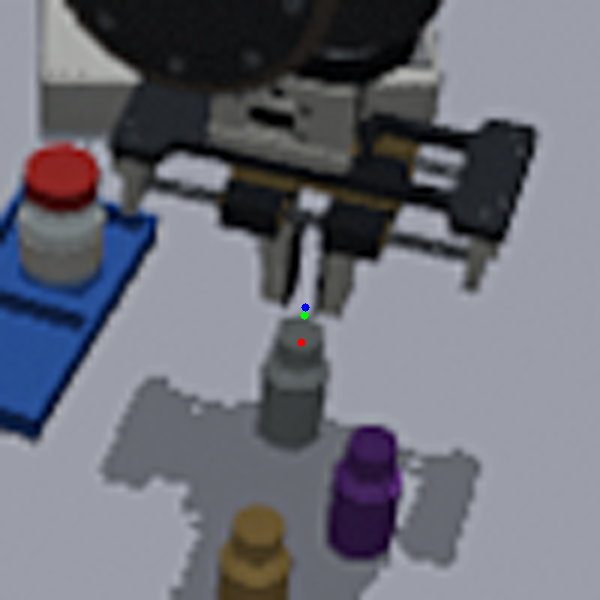

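The side view shows the fingertips ending about level with the reported TCP, not 25 mm ahead of it. The first two items were therefore held by their lids, and here the jaws closed above the knob. I take the tips as about 3 mm behind the TCP, open the jaws and go 43 mm lower.

>>> step_arm(commands="0 0 0 0 0 0;0 0 0 0 0 0;0 0 0 0 0 0;0 0 0 0 0 0;0 0 0 0 0 0", jaw=60)

```text
t: 23.88
eef_pos: [0.4708, -0.1948, 0.0928]
ee_rot: [-3.142, -0.0, -1.571]
force: [-0.5, -0.9, 1.4]
width: 0.0562
```

>>> step_arm(commands="0 0 15 0 0 0;0 0 15 0 0 0;0 0 13 0 0 0;0 0 0 0 0 0;0 0 0 0 0 0")

```text
t: 24.5
eef_pos: [0.4709, -0.1949, 0.0498]
ee_rot: [3.141, -0.0, -1.571]
force: [1.1, 0.1, 0.2]
width: 0.0599
```

```bash
python3 look.py w15
python3 - <<'E'
from h import *
s=get_state();p=grab_frame('side');e=s['eef_pos']
img=p['frame'][:,:,::-1].copy()
q=proj(p,[e]);x0,y0=q[0].astype(int)-[50,50]
cv2.imwrite('pics/s15.png',cv2.resize(img[y0:y0+100,x0:x0+100],None,fx=6,fy=6,interpolation=cv2.INTER_CUBIC))
E
```

```text
[ 0.4709 -0.1949  0.0498] [ 3.141 -0.    -1.571] 0.05988962862988484 24.5
```

View pics/w15.png

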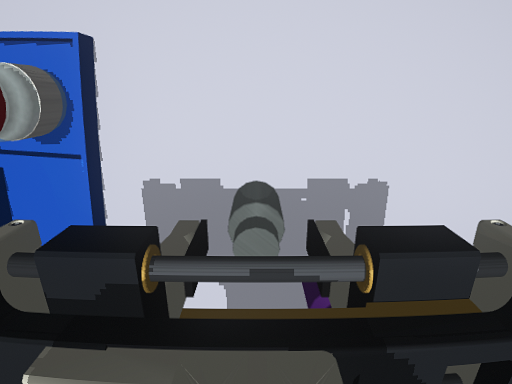

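View pics/s15.png

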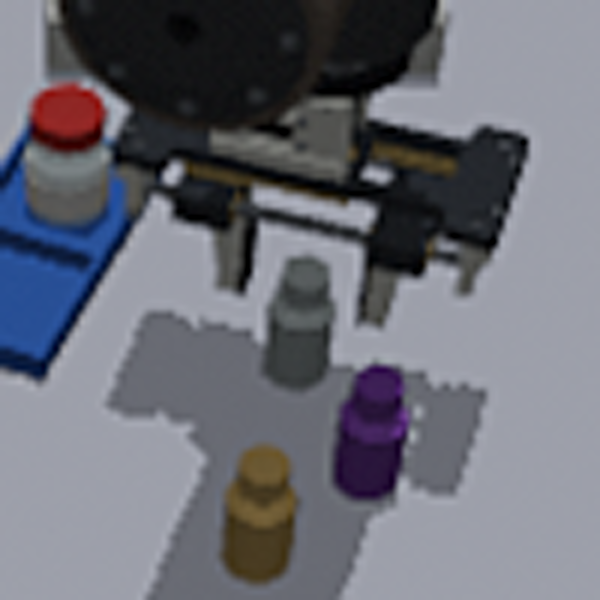

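The tips sit at the height of the shoulder and neck, with the knob between them. I close again.

>>> step_arm(commands="0 0 0 0 0 0;0 0 0 0 0 0;0 0 0 0 0 0;0 0 0 0 0 0;0 0 0 0 0 0;0 0 0 0 0 0", jaw=12, grip_force=45)

```text
t: 25.35
eef_pos: [0.4711, -0.1948, 0.0499]
ee_rot: [-3.141, -0.0, -1.571]
force: [0.1, -0.3, 0.3]
width: 0.0248
```

>>> step_arm(commands="0 0 -2 0 0 0;0 0 -3 0 0 0;0 0 0 0 0 0;0 0 0 0 0 0")

```text
t: 25.85
eef_pos: [0.4705, -0.1948, 0.0548]
ee_rot: [3.141, 0.0, -1.571]
force: [-0.3, 0.6, -4.4]
width: 0.0245
```

Gripped: width 24.5 mm, and 4.4 N when lifted. I carry it to the other yellow bay.

>>> step_arm(commands="0 0 -10 0 0 0;0 0 -25 0 0 0;0 0 -35 0 0 0;0 0 -35 0 0 0;0 0 -15 0 0 0;0 0 0 0 0 0")

```text
t: 26.6
eef_pos: [0.4711, -0.1948, 0.1756]
ee_rot: [-3.139, 0.0, -1.571]
force: [-0.3, -0.3, -4.6]
width: 0.0244
```

>>> step_arm(commands="-20 -5 0 0 0 0;-35 -9 0 0 0 0;-45 -12 0 0 0 0;-45 -12 0 0 0 0;-45 -12 0 0 0 0;-45 -12 0 0 0 0;-45 -12 0 0 0 0;-45 -12 0 0 0 0")

```text
t: 27.6
eef_pos: [0.556, 0.1314, 0.1727]
ee_rot: [3.139, -0.001, -1.571]
force: [1.3, -1.1, -3.9]
width: 0.0244
```

>>> step_arm(commands="-45 -11 0 0 0 0;-45 -11 0 0 0 0;-35 -9 0 0 0 0;-21 -5 0 0 0 0;0 0 0 0 0 0;0 0 0 0 0 0")

```text
t: 28.35
eef_pos: [0.5921, 0.2753, 0.1738]
ee_rot: [3.14, -0.001, -1.571]
force: [-0.2, 0.0, -4.2]
width: 0.0244
```

```bash
python3 look.py w16
```

```text
[0.5921 0.2753 0.1738] [ 3.140e+00 -1.000e-03 -1.571e+00] 0.02441686002597893 28.35
```

View pics/w16.png

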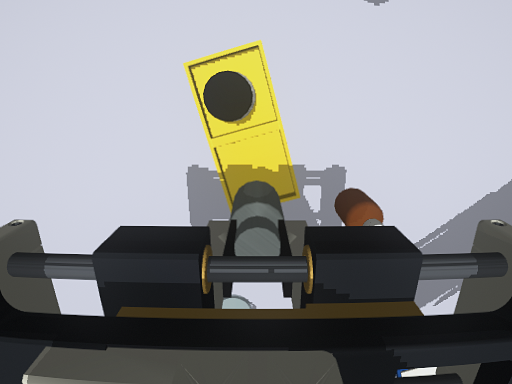

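>>> step_arm(commands="0 0 25 0 0 0;0 0 30 0 0 0;0 0 30 0 0 0;0 0 20 0 0 0;0 0 10 0 0 0;0 0 0 0 0 0;0 0 2 0 0 0;0 0 0 0 0 0")

```text
t: 29.4
eef_pos: [0.5931, 0.2764, 0.0587]
ee_rot: [-3.141, 0.001, -1.571]
force: [0.9, 0.3, -4.0]
width: 0.0248
```

>>> step_arm(commands="0 0 1 0 0 0;0 0 1 0 0 0;0 0 1 0 0 0;0 0 0 0 0 0")

```text
t: 29.9
eef_pos: [0.5926, 0.2761, 0.0547]
ee_rot: [3.141, -0.0, -1.571]
force: [-0.5, -0.4, -4.5]
width: 0.0247
```

>>> step_arm(commands="0 0 1 0 0 0;0 0 0 0 0 0;0 0 0 0 0 0")

```text
t: 30.28
eef_pos: [0.5929, 0.2762, 0.054]
ee_rot: [-3.141, 0.0, -1.571]
force: [-0.7, -0.1, -2.0]
width: 0.0242
```

>>> step_arm(commands="0 0 1 0 0 0;0 0 0 0 0 0;0 0 0 0 0 0")

```text
t: 30.65
eef_pos: [0.5932, 0.2763, 0.0539]
ee_rot: [-3.141, 0.0, -1.57]
force: [-1.3, -0.7, 5.2]
width: 0.0247
```

Landed. I release and retreat.

>>> step_arm(commands="0 0 0 0 0 0;0 0 0 0 0 0;0 0 0 0 0 0;0 0 0 0 0 0;0 0 0 0 0 0", jaw=60)

```text
t: 31.28
eef_pos: [0.5928, 0.2762, 0.0528]
ee_rot: [3.142, -0.0, -1.571]
force: [-1.3, 0.3, -0.0]
width: 0.0598
```

>>> step_arm(commands="0 0 -15 0 0 0;0 0 -35 0 0 0;0 0 -45 0 0 0;0 0 -35 0 0 0;0 0 -10 0 0 0;0 0 0 0 0 0")

```text
t: 32.02
eef_pos: [0.5929, 0.2763, 0.194]
ee_rot: [-3.14, 0.001, -1.571]
force: [-0.8, -0.2, 0.2]
width: 0.0598
```

>>> step_arm(commands="-10 30 0 0 0 0;-10 30 0 0 0 0;-10 30 0 0 0 0;-10 30 0 0 0 0;0 0 0 0 0 0;0 0 0 0 0 0", jaw=75)

```text
t: 32.78
eef_pos: [0.4726, 0.316, 0.1921]
ee_rot: [3.141, -0.001, -1.57]
force: [0.1, 0.1, 0.2]
width: 0.0745
```

```bash
python3 look.py w17
```

```text
[0.4726 0.316  0.1921] [ 3.141e+00 -1.000e-03 -1.570e+00] 0.07453670111091228 32.775
```

View pics/w17.png

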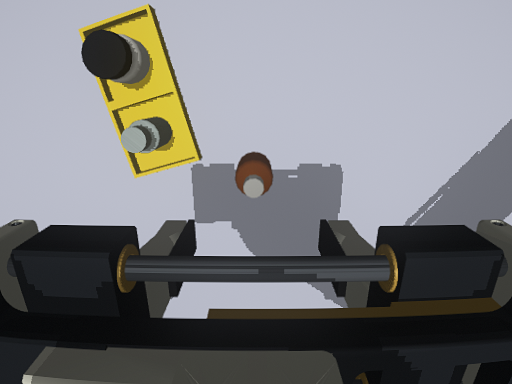

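The steel weight and the pot stand in the yellow bays. The bottle cap is at (254,187).

Run:
```python
from h import *;import pickle
p,s=pickle.load(open('last.pkl','rb'))
f=lambda px,z:atz(p,px,z,s)[:2].round(4)
print(f((254,187),.088),f((254,153),0),'body w',f((236,178),.05),f((272.5,178),.05))
```

```text
[0.4752 0.3198] [0.4759 0.3032] body w [0.4952 0.3214] [0.4553 0.3214]
```

>>> step_arm(commands="-5 -2 30 0 0 0;0 0 35 0 0 0;0 0 35 0 0 0;0 0 20 0 0 0;0 0 0 0 0 0;0 0 0 0 0 0")

```text
t: 33.58
eef_pos: [0.4755, 0.3213, 0.0734]
ee_rot: [-3.141, 0.0, -1.571]
force: [0.2, -0.7, 0.3]
width: 0.0752
```

```bash
python3 look.py w18
python3 - <<'E'
from h import *
s=get_state();p=grab_frame('side');e=s['eef_pos']
img=p['frame'][:,:,::-1].copy()
q=proj(p,[e]);x0,y0=q[0].astype(int)-[50,50]
cv2.imwrite('pics/s18.png',cv2.resize(img[y0:y0+100,x0:x0+100],None,fx=6,fy=6,interpolation=cv2.INTER_CUBIC))
E
```

```text
[0.4755 0.3213 0.0734] [-3.141  0.    -1.571] 0.07516126969553803 33.575
```

View pics/w18.png

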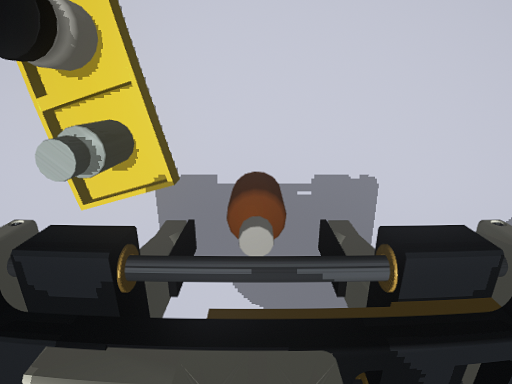

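View pics/s18.png

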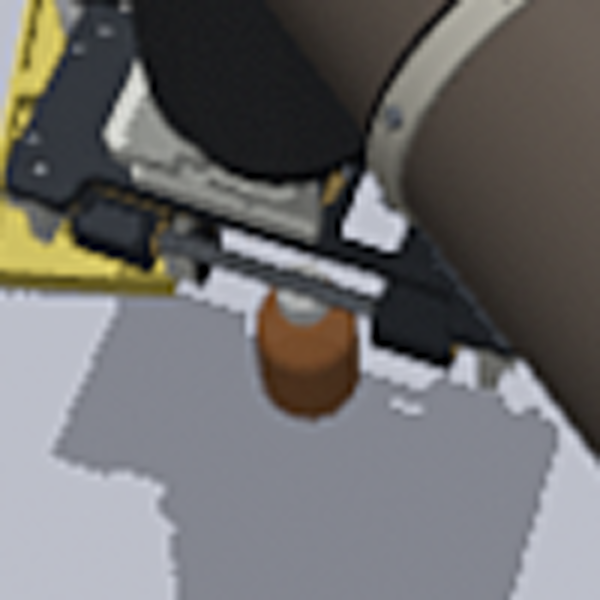

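>>> step_arm(commands="0 0 15 0 0 0;0 0 12 0 0 0;0 0 8 0 0 0;0 0 6 0 0 0;0 0 0 0 0 0;0 0 0 0 0 0")

```text
t: 34.42
eef_pos: [0.4749, 0.3213, 0.0321]
ee_rot: [-3.141, 0.0, -1.571]
force: [0.3, -0.5, 0.2]
width: 0.0752
```

>>> step_arm(commands="0 0 0 0 0 0;0 0 0 0 0 0;0 0 0 0 0 0;0 0 0 0 0 0;0 0 0 0 0 0;0 0 0 0 0 0", jaw=30, grip_force=25)

```text
t: 35.17
eef_pos: [0.475, 0.3213, 0.032]
ee_rot: [-3.141, 0.0, -1.571]
force: [0.4, 0.9, 2.1]
width: 0.0411
```

>>> step_arm(commands="0 0 -2 0 0 0;0 0 -3 0 0 0;0 0 0 0 0 0;0 0 0 0 0 0")

```text
t: 35.67
eef_pos: [0.4747, 0.3211, 0.0368]
ee_rot: [3.141, -0.0, -1.571]
force: [0.1, -0.2, -1.8]
width: 0.0412
```

```bash
python3 look.py w19
```

```text
[0.4747 0.3211 0.0368] [ 3.141 -0.    -1.571] 0.04124163206821736 35.675
```

View pics/w19.png

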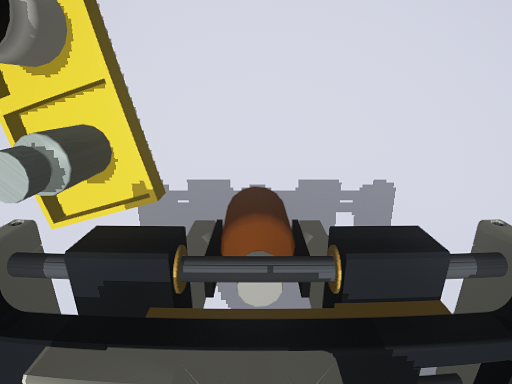

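Bottle gripped at 41 mm, as its diameter should give. I carry it to the free blue bay.

>>> step_arm(commands="0 0 -10 0 0 0;0 0 -25 0 0 0;0 0 -35 0 0 0;0 0 -35 0 0 0;0 0 -25 0 0 0;0 0 -5 0 0 0;0 0 0 0 0 0")

```text
t: 36.6
eef_pos: [0.4745, 0.321, 0.1717]
ee_rot: [3.141, 0.0, -1.571]
force: [-0.2, 0.2, -2.3]
width: 0.0414
```

>>> step_arm(commands="20 -6 0 0 0 0;35 -11 0 0 0 0;50 -16 0 0 0 0;50 -16 0 0 0 0;50 -16 0 0 0 0;50 -16 0 0 0 0;50 -16 0 0 0 0;50 -16 0 0 0 0")

```text
t: 37.6
eef_pos: [0.5871, -0.0364, 0.1706]
ee_rot: [3.14, -0.0, -1.571]
force: [0.9, 1.2, -1.7]
width: 0.0413
```

>>> step_arm(commands="50 -16 0 0 0 0;50 -16 0 0 0 0;35 -11 0 0 0 0;20 -6 0 0 0 0;0 0 0 0 0 0;0 0 0 0 0 0")

```text
t: 38.35
eef_pos: [0.6361, -0.1884, 0.1713]
ee_rot: [3.14, 0.0, -1.571]
force: [-0.3, -0.0, -2.0]
width: 0.0412
```

```bash
python3 look.py w20
```

```text
[ 0.6361 -0.1884  0.1713] [ 3.14   0.    -1.571] 0.04118217559032324 38.35
```

View pics/w20.png

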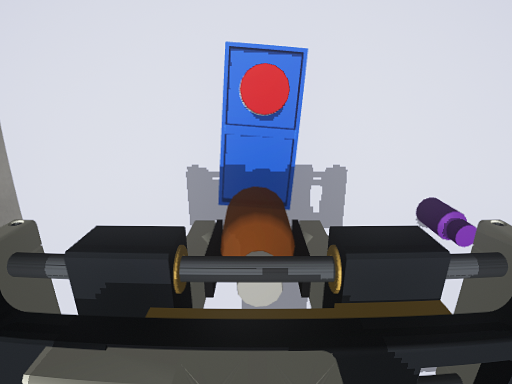

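>>> step_arm(commands="0 0 25 0 0 0;0 0 35 0 0 0;0 0 35 0 0 0;0 0 24 0 0 0;0 0 10 0 0 0;0 0 0 0 0 0;0 0 2 0 0 0;0 0 0 0 0 0")

```text
t: 39.4
eef_pos: [0.6373, -0.1888, 0.0418]
ee_rot: [-3.14, -0.0, -1.571]
force: [-0.7, -0.3, -1.9]
width: 0.0412
```

>>> step_arm(commands="0 0 1 0 0 0;0 0 1 0 0 0;0 0 1 0 0 0;0 0 0 0 0 0")

```text
t: 39.9
eef_pos: [0.6366, -0.1889, 0.0377]
ee_rot: [3.141, 0.0, -1.571]
force: [-0.8, -0.4, -0.9]
width: 0.0414
```

>>> step_arm(commands="0 0 1 0 0 0;0 0 0 0 0 0;0 0 0 0 0 0")

```text
t: 40.28
eef_pos: [0.6367, -0.1888, 0.0369]
ee_rot: [3.142, -0.0, -1.571]
force: [0.3, -0.8, -1.6]
width: 0.0413
```

>>> step_arm(commands="0 0 1 0 0 0;0 0 0 0 0 0;0 0 0 0 0 0")

```text
t: 40.65
eef_pos: [0.6369, -0.1889, 0.0361]
ee_rot: [-3.141, -0.0, -1.571]
force: [-0.2, 0.8, 0.9]
width: 0.041
```

>>> step_arm(commands="0 0 1 0 0 0;0 0 0 0 0 0;0 0 0 0 0 0")

```text
t: 41.02
eef_pos: [0.637, -0.189, 0.0359]
ee_rot: [-3.141, -0.0, -1.57]
force: [-2.7, 1.2, 7.5]
width: 0.0411
```

Landed. I release, retreat straight up and move aside.

>>> step_arm(commands="0 0 0 0 0 0;0 0 0 0 0 0;0 0 0 0 0 0;0 0 0 0 0 0;0 0 0 0 0 0", jaw=75)

```text
t: 41.65
eef_pos: [0.6367, -0.1888, 0.0347]
ee_rot: [3.141, 0.0, -1.571]
force: [-0.5, -0.4, -0.1]
width: 0.0746
```

>>> step_arm(commands="0 0 -15 0 0 0;0 0 -35 0 0 0;0 0 -45 0 0 0;0 0 -45 0 0 0;0 0 -45 0 0 0;0 0 -20 0 0 0;0 0 0 0 0 0")

```text
t: 42.52
eef_pos: [0.6376, -0.189, 0.2433]
ee_rot: [-3.137, -0.0, -1.571]
force: [-0.1, -0.4, -1.0]
width: 0.0747
```

>>> step_arm(commands="30 20 0 0 0 0;40 40 0 0 0 0;40 40 0 0 0 0;40 40 0 0 0 0;30 20 0 0 0 0;0 0 0 0 0 0;0 0 0 0 0 0;0 0 0 0 0 0")

```text
t: 43.52
eef_pos: [0.4772, -0.3681, 0.2395]
ee_rot: [3.141, 0.0, -1.57]
force: [0.0, 0.9, -0.4]
width: 0.0753
```

```bash
python3 look.py w21
python3 - <<'E'
from h import *
for n in('top','side'):
    p=grab_frame(n); save(p,n+'9')
    cv2.imwrite('pics/%s9z.png'%n,cv2.resize(p['frame'][120:260,60:380,::-1] if n=='top' else p['frame'][90:370,100:400,::-1],None,fx=2.4 if n=='top' else 2,fy=2.4 if n=='top' else 2,interpolation=cv2.INTER_CUBIC))
E
```

```text
[ 0.4772 -0.3681  0.2395] [ 3.141  0.    -1.57 ] 0.07533610823637574 43.525
```

View pics/w21.png

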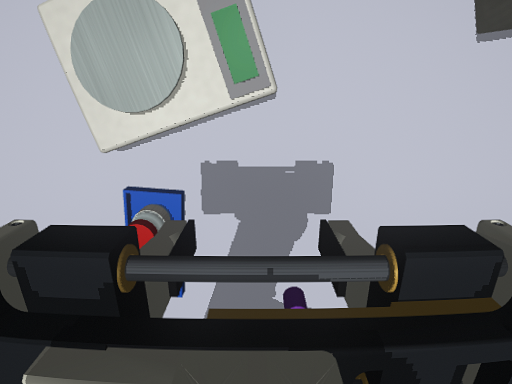

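View pics/side9z.png

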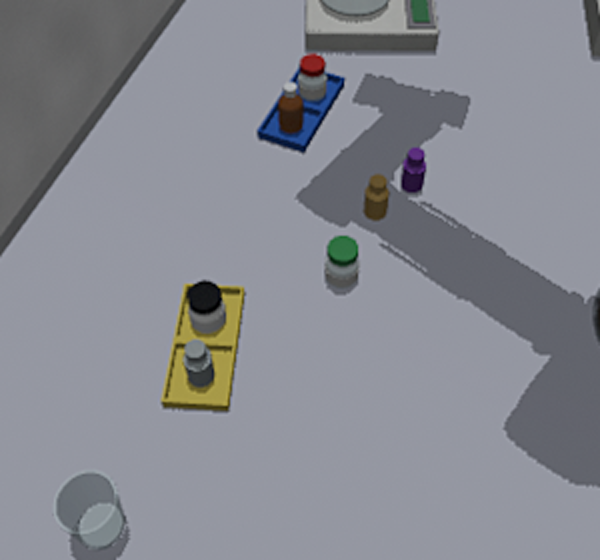

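View pics/top9z.png

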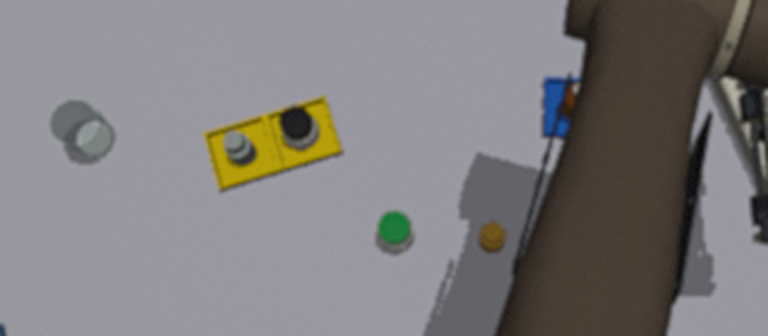

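The side picture shows all four items upright in their bays, and green, brass, purple and beaker unmoved. The job is ready to hand in.

```bash
python3 -c "
from station import *
print(job_done())"
```

```text
the job is handed in; nothing more can be done
None
```

Both kits are made up and handed in at about 44 s of the 112 s allowed. The amber bottle and red jar are in the blue tray, and the steel weight and white pot are in the yellow tray. Each was lowered until the wrist force showed contact, then released. No verdict was reported.

**Last checks:**
- The final side picture shows all four items upright, one to a bay.
- The release points were within about 2 mm of the bay centres fitted from the cameras.
- The green jar, brass weight and beaker look undisturbed by eye; I did not measure their displacement. The gripper is open and clear of everything.
- In the last top picture the arm hid most of the blue tray, so that tray rests on the side view.

**What disagreed:**
- **Fingertips:** both the side and wrist pictures showed the fingertips ending about level with the reported TCP, not 25 mm ahead of it. My first close on the steel weight's knob therefore shut above it. I noticed this from the 12 mm opening, allowed for it and gripped the knob on the second try.
- **Pot and jar:** for the same reason I had already gripped these two by their lids. The opening read 44.5 and 42.7 mm, against stated diameters of 50 and 48 mm. They held and were set down without trouble.

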